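# Hang the call carrier and key in the parts call

## Task

Call the next parts trolley: lift the card carrier out of its stand, hook it over the rail well clear of the yellow band (at least 60 mm from its middle), slide it along until the orange hook sits centred on the band, and let go. Only then press the keys on the console one at a time well past half their travel, blue, then white, then green, feeling for each key and pressing gently (never 25 N or more), each springing back before the next. Leave the red key and the bystanders (bottle, wrench, bin, pipe elbow) alone.

Things in the scene. Friction and masses are not known exactly. Their poses are not given: they have to be found in the camera images.
- carrier: Card carrier, 180 g, 152 mm tall, upright in the stand at the start. Below: steel plate with white cards, 70 (y) x 60 high x 5 mm (x); above it an orange hook 36 mm wide (y); on top an orange grip tab 14 (x) x 34 (y) x 36 mm high. Origin: centre of the plate's lower edge; z up, x = the side to which the hook opens (away from the robot at the start, within 0.35 rad).
- carrier_hook (a point): Centre of the underside of the hook's top (6 mm thick), 110 mm above the carrier's origin; it rests on the bar when hung. The hook is 22 mm wide inside (x), 44 mm high; back wall (5 mm) on the -x side; lip (5 mm) on the +x side hangs 16 mm below this point, leaving a mouth 16 to 44 mm below this point, open to +x, for the bar to enter sideways.
- carrier_tab (a point): Centre of the top face of the grip tab; the tab reaches from here 36 mm down to the hook's top.
- stand: Fixed black slotted stand, 80 x 100 mm, 44 mm tall; the carrier's plate stands in its slot (7 mm wide, 32 mm deep, along y, floor 12 mm above the table). Origin: centre of the underside; same axes as the carrier at the start.
- rail: Fixed call rail: a steel bar 12 mm thick along this body's y, 380 mm long, its axis 165 mm above the table, on two blue posts 18 mm thick at y = -180 and +180 mm with feet 80 x 50 mm. Origin: on the table below the middle of the bar; x points away from the robot, within 0.15 rad.
- rail_top (a point): Middle of the bar's length, on the top line of the bar (171 mm above the table); axes as the rail.
- mark_mid (a point): Centre of the yellow band on the bar, on the bar's axis (6 mm below its top); the band is 50 mm long along the bar. Axes as the rail. It lies anywhere up to 100 mm from the middle of the bar, on either side.
- console: Fixed grey call console, 180 x 180 mm, deck about 42 mm above the table, with four keys in a 2 x 2 grid 66 mm apart; which colour is where differs each time. Origin: centre of the underside.
- blue_unit: blue key unit: dark round foot (52 mm across, 10 mm tall) on the console deck, an adjustable collar and the sprung blue key: cap 32 mm across, standing 14 mm out of a grey 48 mm housing. Origin: underside of the foot, straight below the key; z up. The collar height differs each time and is not reported: the untouched key top is 46 to 60 mm above this origin.
- white_unit: white key unit: dark round foot (52 mm across, 10 mm tall) on the console deck, an adjustable collar and the sprung white key: cap 32 mm across, standing 14 mm out of a grey 48 mm housing. Origin: underside of the foot, straight below the key; z up. The collar height differs each time and is not reported: the untouched key top is 46 to 60 mm above this origin.
- green_unit: green key unit: dark round foot (52 mm across, 10 mm tall) on the console deck, an adjustable collar and the sprung green key: cap 32 mm across, standing 14 mm out of a grey 48 mm housing. Origin: underside of the foot, straight below the key; z up. The collar height differs each time and is not reported: the untouched key top is 46 to 60 mm above this origin.
- red_unit: red key unit: dark round foot (52 mm across, 10 mm tall) on the console deck, an adjustable collar and the sprung red key: cap 32 mm across, standing 14 mm out of a grey 48 mm housing. Origin: underside of the foot, straight below the key; z up. The collar height differs each time and is not reported: the untouched key top is 46 to 60 mm above this origin. Leave alone.
- blue_key (a joint): How far the blue key is pressed, in m: 0 up, 0.010 fully down. The spring takes 1.5 N to start and 7 N fully down; it springs back.
- white_key (a joint): How far the white key is pressed, in m: 0 up, 0.010 fully down. The spring takes 1.5 N to start and 7 N fully down; it springs back.
- green_key (a joint): How far the green key is pressed, in m: 0 up, 0.010 fully down. The spring takes 1.5 N to start and 7 N fully down; it springs back.
- red_key (a joint): How far the red key is pressed, in m: 0 up, 0.010 fully down. The spring takes 1.5 N to start and 7 N fully down; it springs back.
- bottle: Bystander: white bottle, 46 mm across, 110 mm tall, standing. Origin: centre of its underside.
- wrench: Bystander: steel wrench lying flat, 160 mm long. Origin: under its middle.
- bin: Bystander: blue open bin, 120 x 160 x 70 mm. Origin: centre of its underside.
- elbow: Bystander: black pipe elbow with a blue collar, about 65 x 60 x 32 mm, lying. Origin: on its underside.
Mind the look-alikes: they are no part of the job. Leave any brown, pink or turquoise look-alike of the carrier alone.

How it is judged:
By the outcome, as a careful person would: the job done as asked, in the order asked, and still so for the second after the job is handed in, with the robot touching nothing.
It also fails if it takes over 67 s, if anything falls off the work surface, if the arm or the gripper's body presses on something with over 40 N, if the wrist force passes 120 N, or if a joint passes its speed limit or range.

## Robot

A 6-joint arm with a two-finger parallel gripper is mounted at the origin on the work surface. World frame = base frame: x ahead of the robot, y to its left, z up, the work surface at z = 0. Lengths are in mm, angles in degrees, forces in N, time in s.
With the tool pointing down it reaches from about 350 to 850 mm from the base axis. Payload 8.1 kg.
Tool frame: the origin (TCP) lies midway between the tips of the shut fingers; the grasp point (between the pads) lies 19 mm behind it (r.pinch_z is the distance from the TCP to the grasp point, in mm); z points along the fingers, y is the line along which they close (so a half turn about z gives the same grasp; the last joint's range is limited). The gripper opens to 85 mm and grips with 20 to 120 N. Pads are 22 mm wide; open, the fingers measure 114 mm over their backs; the gripper's body (76 mm by 85 mm) begins 54 mm behind the grasp point. The pads swing forward as they close: fully open they stand 13 mm farther back than shut.
Start: joints at [70.795, 7.471, 85.268, -0, 87.261, -4.893], TCP at [148.304, 581.387, 231.292] pointing down, gripper open.
Joint ranges: [-169.43, 169.43], [-51.17, 129.36], [1.28, 143.12], [-76.62, 256.62], [0, 156.53], [-152.29, 152.29]. Speed limits (degrees/s): [136.94, 136.94, 159.86, 180, 180, 180].

## Interface

Orientations are given as [roll, pitch, yaw] about the fixed x, y, z axes, in that order (R = Rz(yaw) Ry(pitch) Rx(roll)).
In Python, from bench import sensors, optics, job, r gives the robot as it stands.
- The arm moves only by the tool play_rows, never from a script. Its argument "motion" is a list that holds one entry, the list of rows, each a list of 6 numbers: the shift along the tool's x, y, z in cm, then the turn, a rotation vector about the tool's x, y, z in degrees. In form: [[[x, y, z, ax, ay, az], ...]]. A call has 1 to 5 rows; each row is the pose to reach, as a shift and turn from the pose commanded when the call began, along the tool's axes at that moment; what a row does not reach only later rows make up. A row lasts 1/10 s, in which the tool goes at most 50 mm and 8.59 degrees, less where a joint would pass 70% of its speed; a pose out of reach is approached as far as the arm can. A call with a gripper value outside its range is refused whole. "jaw" is the opening, from 0 (shut) to 1 (fully open), set as the call begins (left out, the last holds). The fingers move at their own pace and stop on an object; "squeeze" is the grip in N (left out, the last holds). Time passes only in rows, so rows that repeat a pose let the fingers close. It gives the time, the measured TCP pose, the force, the opening and the grip force at its end, in the units of the state.
- sensors.sense(): the state, without advancing time (a new reading comes with each control period).
- optics.snapshot(name): name is "side" or "top" or "wrist"; returns a dict with "pixels" (400x640x3 uint8, red, green, blue), "mtx" (3x3 intrinsics, pixels), "R" (3x3) and "t" (3): a world point X has camera coordinates R X + t; the wrist camera has in their place "T_tool_cam" (4x4, takes a point from camera to tool coordinates, whose origin is the TCP and whose axes are the flange's). Camera axes: x right, y down, z forward; pixel columns grow to the right and rows downward; lengths in mm; the calibration is good to about 2 mm. A picture is of the moment at which its call begins: read the wrist's pose just before it. There is no depth.
- job.hand_in(): hands the job in; it is judged then, once.
The state is a dict: "time": time; "joint_pos": joint angles; "qd": joint speeds; "joint_efforts": joint torques, N m; "tool_pos": TCP position; "tcp_rot": TCP orientation; "ft_force": force on the tool from outside, world axes, zero at the start; "wrist_torque": the same for the moment, N m; "finger_gap": finger opening in mm; "grip_force": force on a finger pad.
Only numpy, scipy, OpenCV 4.12 (cv2) and the standard library are available. Lean on these libraries where they do the work, as an engineer would, in place of code of your own. Each camera call takes 0.05 s, during which the arm holds its last target. There are 200 camera calls.

## Working session

There is one attempt and no reset: what is moved stays moved. The work goes in short steps, Python scripts to look and compute and a tool call to move; the robot and the scene stay as the last step left them, time stands still between calls to the robot, and variables do not carry over. Pictures are saved under pics/ and viewed, at most 10 in all, crops included, and the job is handed in when it is done.

Besides the shell and the picture viewer there is one more tool, called after "Request:" as name(argument=value, ...), one argument or row to a line, values as JSON. play_rows: Moves the arm, as the interface text tells. Its arguments: {"type":"object","properties":{"motion":{"type":"array","items":{"type":"array","items":{"type":"array","items":{"type":"number"}}}},"jaw":{"type":"number"},"squeeze":{"type":"number"}},"required":["motion"]}

```bash
mkdir -p pics; ls; cat > h.py <<'E'
import numpy as np,cv2,pickle
from bench import sensors,optics,job,r
def snap(n,f):
    s=sensors.sense(); d=optics.snapshot(n); cv2.imwrite('pics/'+f+'.png',np.asarray(d['pixels'])[:,:,::-1])
    d['s']=s; pickle.dump(d,open('pics/'+f+'.pkl','wb')); return d
def load(f): return pickle.load(open('pics/'+f+'.pkl','rb'))
def cam(d):
    if 'R' in d: return np.array(d['mtx']),np.array(d['R']),np.array(d['t']).ravel()
    from scipy.spatial.transform import Rotation as Ro
    T=np.eye(4);T[:3,:3]=Ro.from_euler('xyz',d['s']['tcp_rot'],degrees=True).as_matrix();T[:3,3]=d['s']['tool_pos']
    C=np.linalg.inv(T@np.array(d['T_tool_cam'])); return np.array(d['mtx']),C[:3,:3],C[:3,3]
def ray(d,u,v):
    K,R,t=cam(d); return -R.T@t, R.T@np.linalg.inv(K)@np.array([u,v,1.])
def atz(d,u,v,z):
    o,w=ray(d,u,v); return o+w*(z-o[2])/w[2]
def proj(d,X):
    K,R,t=cam(d); p=K@(R@np.array(X,float)+t); return p[:2]/p[2]
def tri(*a):
    A=np.zeros((3,3));b=np.zeros(3)
    for d,u,v in a:
        o,w=ray(d,u,v); w=w/np.linalg.norm(w); P=np.eye(3)-np.outer(w,w);A+=P;b+=P@o
    return np.linalg.solve(A,b)
def crop(f,u0,v0,w,h,k,g):
    i=cv2.imread('pics/'+f+'.png')[v0:v0+h,u0:u0+w]; cv2.imwrite('pics/'+g+'.png',cv2.resize(i,None,fx=k,fy=k,interpolation=cv2.INTER_CUBIC))
E
python3 - <<'E'
from h import *
a=snap('top','top0');b=snap('side','side0')
i=np.vstack([cv2.imread('pics/top0.png'),cv2.imread('pics/side0.png')])
print(sensors.sense()); 
for d in(a,b): print(d['mtx'],cam(d)[1],-cam(d)[1].T@cam(d)[2])
E
```

```text
pics
{'time': 0.1, 'joint_pos': array([ 7.07939046e+01,  7.51062962e+00,  8.53241970e+01,  1.30753212e-03,
        8.72619364e+01, -4.89304123e+00]), 'qd': array([-0.09374103, -0.15437233, -0.10892243,  0.01379912,  0.00744889,
       -0.05685575]), 'joint_efforts': array([ 2.01118812e-03, -5.70954001e+01, -5.01940584e+01, -3.83369343e-05,
        8.07270961e-03,  4.06311059e-06]), 'tool_pos': array([148.13565501, 580.90592386, 230.33982264]), 'tcp_rot': array([-1.79903701e+02, -9.55466246e-03,  1.65686874e+02]), 'ft_force': array([-0.55448327, -0.76569751, -0.2833965 ]), 'wrist_torque': array([-0.00821414, -0.00587387,  0.03952006]), 'grip_force': 0.0, 'finger_gap': 85.5909654383955}
[[376.54902459   0.         323.30436115]
 [  0.         376.54902459 198.51570411]
 [  0.           0.           1.        ]] [[ 0.01018942 -0.9996544   0.02423331]
 [-0.99785885 -0.01173091 -0.06434367]
 [ 0.06460571 -0.0235258  -0.99763352]] [ 396.07744781   -5.26711462 1173.24581872]
[[493.46328178   0.         326.92515319]
 [  0.         493.46328178 198.41201674]
 [  0.           0.           1.        ]] [[ 0.67773538 -0.73516729 -0.01427608]
 [-0.55595076 -0.49961941 -0.66430354]
 [ 0.48124163  0.45815881 -0.74732657]] [-237.18392692 -685.50887204 1261.59956581]
```

View pics/top0.png

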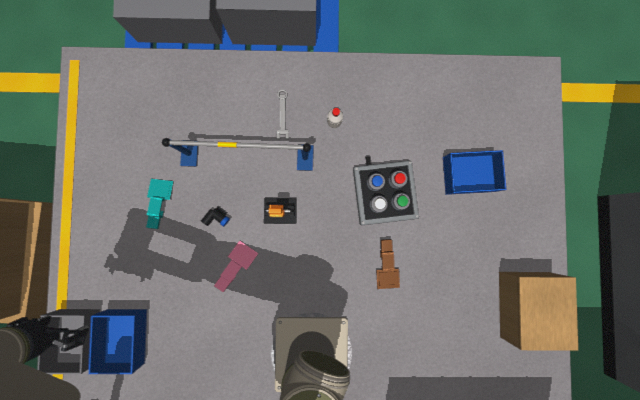

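View pics/side0.png

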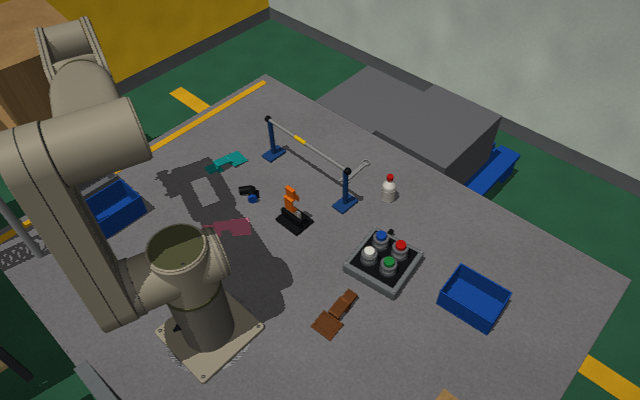

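Carrier candidates in the top view are turquoise (157,203), pink (237,265), brown (388,265), all lying flat, and the orange one upright in the black stand (279,210; side view 291,205). I choose the orange one and check it in a close crop.

```bash
python3 - <<'E'
from h import *
T=cv2.imread('pics/top0.png');S=cv2.imread('pics/side0.png')
f=lambda i,u,v,w,h,k:cv2.resize(i[v:v+h,u:u+w],None,fx=k,fy=k,interpolation=cv2.INTER_CUBIC)
a=np.hstack([f(T,255,190,50,40,8),f(S,265,175,50,40,8)])
b=f(T,155,130,160,40,5)
cv2.imwrite('pics/c1.png',np.vstack([a,b[:200]]))
E
```

```text
(no output)
```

View pics/c1.png

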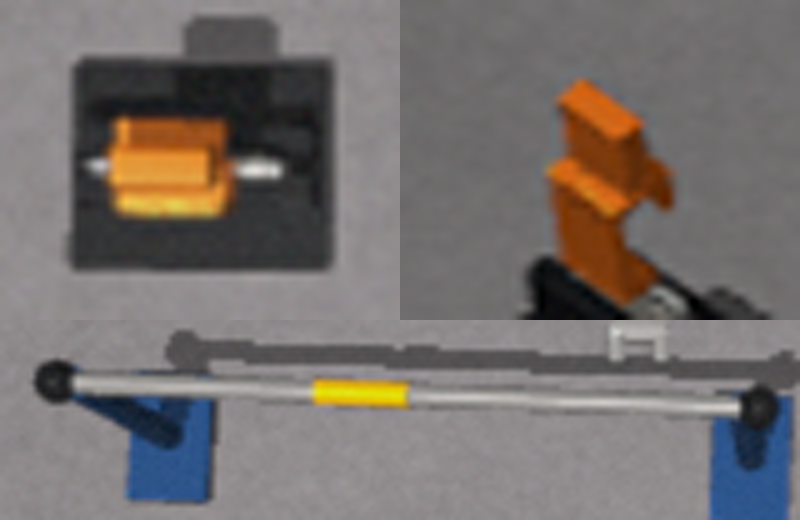

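```bash
python3 - <<'E'
from h import *
t=load('top0');s=load('side0')
# tab
print('tab top',atz(t,275,210.9,164),'tri',tri((t,275,210.9),(s,265+600/8-50,175+108/8)))
print('tab ends',atz(t,255+108/8,190+168/8,164),atz(t,255+212/8,190+166/8,164))
A=atz(t,166,142.4,165);B=atz(t,306.6,147.6,165);print('rail',A,B,np.linalg.norm(A-B),(A+B)/2,np.degrees(np.arctan2(*(A-B)[:2]*[-1,1])))
m=[atz(t,217.8,144.4,167),atz(t,236.8,145,167)];print('band',m,np.mean(m,0))
print('side band pix',proj(s,np.mean(m,0)),'side ends',proj(s,A),proj(s,B))
for n,u,v in[('blue',376.5,181),('white',379.5,203.5),('green',401.5,201),('red',400,178)]: print(n,atz(t,u,v,95))
for n,u,v in[('blue',381,236),('white',369,252),('green',389,263),('red',401,245)]: print(n,atz(s,u,v,95))
# stand corners
print([atz(t,255+x/8,190+y/8,44)[:2].round(1) for x,y in((73,60),(332,60),(332,268),(73,265))])
E
```

```text
tab top [426.75166503  99.72313688 164.        ] tri [426.62600216 100.30777813 160.49450662]
tab ends [426.29484659 117.03287378 164.        ] [427.34254915  82.40067846 164.        ]
rail [607.24437202 394.55996574 165.        ] [598.82568951  17.55245436 165.        ] 377.10149542486124 [603.03503076 206.05621005 165.        ] -1.2792180856343236
band [array([603.51741153, 255.85632365, 167.        ]), array([602.66212512, 205.07233382, 167.        ])] [603.08976832 230.46432874 167.        ]
side band pix [300.39457382 139.01751994] side ends [267.82742479 117.94047351] [347.82149447 170.42431178]
blue [ 518.4135907  -183.88689317   95.        ]
white [ 453.43028092 -192.62277859   95.        ]
green [ 461.37671326 -256.30332667   95.        ]
red [ 528.02293516 -252.15451091   95.        ]
blue [ 511.60912798 -190.0595107    95.        ]
white [ 443.22154738 -200.46780499   95.        ]
green [ 451.73500509 -266.51029766   95.        ]
red [ 524.79612009 -253.69034791   95.        ]
[array([470.2, 145.4]), array([471.3,  48.6]), array([393.5,  47.5]), array([393.6, 143.9])]
```

```bash
cat >> h.py <<'E'
from scipy.spatial.transform import Rotation as Ro
def plan(wps,start=None):
    "wps: (x,y,z,yaw) tool down; prints shift (cm) + turn about tool z per leg"
    s=sensors.sense()
    p,R=(np.array(s['tool_pos']),Ro.from_euler('xyz',s['tcp_rot'],degrees=True)) if start is None else (np.array(start[:3],float),Ro.from_euler('xyz',[180,0,start[3]],degrees=True))
    for w in wps:
        R2=Ro.from_euler('xyz',[180,0,w[3]],degrees=True); q=np.array(w[:3],float)
        print('leg',(R.inv().apply(q-p)/10).round(2),(R.inv()*R2).as_rotvec(degrees=True).round(2)); p,R=q,R2
E
python3 - <<'E'
from h import *
plan([(290,340,260,128),(400,130,260,90.5),(427,100,260,90.5)],(148.3,581.4,231.3,165.7))
d=optics.snapshot('wrist');print(np.array(d['T_tool_cam']).round(2),d['mtx'])
E
```

```text
leg [-19.69 -19.89  -2.87] [-0.  -0.  37.7]
leg [-23.32  -4.26  -0.  ] [ 0.  -0.  37.5]
leg [-3.02  2.67  0.  ] [0. 0. 0.]
[[  -0.     -0.95   -0.33   83.66]
 [   1.     -0.     -0.      0.54]
 [   0.     -0.33    0.95 -144.6 ]
 [   0.      0.      0.      1.  ]] [[355.1245376    0.         320.33214854]
 [  0.         355.1245376  206.37889694]
 [  0.           0.           1.        ]]
```

Request:
play_rows(
  motion=[
    [[-3.4,-3.4,-0.6,0,0,7],[-6.8,-6.8,-1.2,0,0,14],[-10.2,-10.2,-1.8,0,0,21],[-13.6,-13.6,-2.4,0,0,28],[-17,-17,-3,0,0,35]],
  ],
  jaw=1,
)

```text
time: 0.65
tool_pos: [271.4, 372.9, 261.2]
tcp_rot: [-180.0, 0.0, 130.4]
ft_force: [0.8, -0.5, 0.3]
finger_gap: 85.5
grip_force: 0.0
```

```bash
python3 - <<'E'
from h import *
s=sensors.sense();print(s['tool_pos'],s['tcp_rot'],s['joint_pos'])
plan([(400,130,260,90.5)])
E
```

```text
[271.39518082 372.87200444 261.20822575] [-1.79987799e+02  9.12002119e-03  1.30429812e+02] [ 4.75828997e+01 -1.51219267e+01  1.03758084e+02 -7.53193791e-03
  9.13770842e+01  7.15290884e+00]
leg [-26.83  -5.96   0.13] [-1.000e-02  1.000e-02  3.993e+01]
```

Request:
play_rows(
  motion=[
    [[-4.8,-1.1,0,0,0,8],[-9.6,-2.1,0,0,0,16],[-14.4,-3.2,0,0,0,24],[-19.2,-4.3,0,0,0,32],[-24,-5.3,0,0,0,40]],
  ],
)

```text
time: 1.15
tool_pos: [387.6, 156.2, 261.3]
tcp_rot: [180.0, -0.0, 90.4]
ft_force: [0.4, 0.1, -0.5]
finger_gap: 85.1
grip_force: 0.0
```

```bash
python3 - <<'E'
from h import *
plan([(427,100,240,90.5)])
snap('wrist','w1')
E
```

```text
leg [-5.65  3.9   2.13] [ 0.03 -0.01 -0.13]
```

View pics/w1.png

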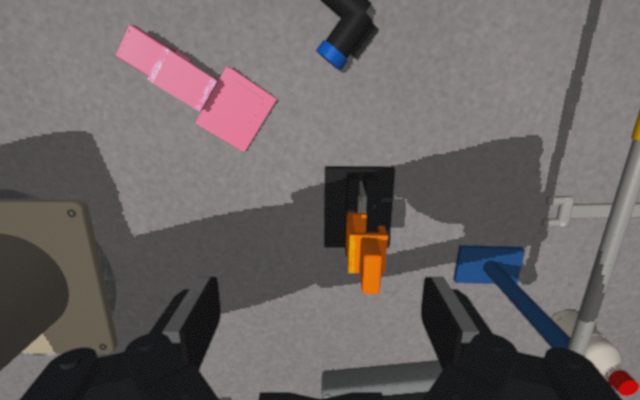

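```bash
python3 - <<'E'
from h import *
w=load('w1')
for dx in(-7,7):
  for dy in(-17,17):
    for z in(164,128): print(dx,dy,z,proj(w,(427+dx,100+dy,z)).round(1))
print('stand',[proj(w,p).round(1) for p in((470.5,145.4,44),(393,144.5,44))])
crop('w1',320,150,100,160,5,'w1c'); 
i=cv2.imread('pics/w1.png')[150:310,320:420];i=cv2.resize(i,None,fx=3.7,fy=3.7,interpolation=cv2.INTER_CUBIC)
j=cv2.imread('pics/w1.png')[100:400,540:640]; cv2.imwrite('pics/w1c.png',np.hstack([i,cv2.resize(j,(198,592))]))
E
```

```text
-7 -17 164 [360.5 295.5]
-7 -17 128 [356.1 272.6]
-7 17 164 [362.4 256.8]
-7 17 128 [357.7 237.4]
7 -17 164 [378.3 295.6]
7 -17 128 [372.  272.7]
7 17 164 [380.9 256.9]
7 17 128 [374.1 237.5]
stand [array([398.8, 180.2]), array([325.1, 180.7])]
```

View pics/w1c.png

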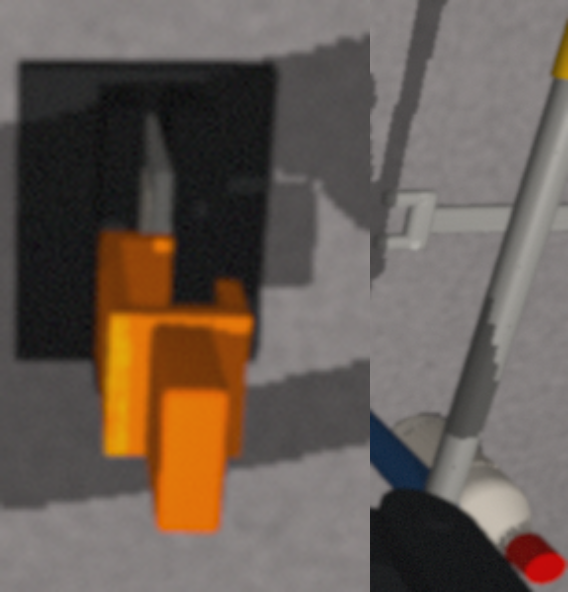

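```bash
python3 - <<'E'
from h import *
w=load('w1')
P=[atz(w,320+x/3.7,150+y/3.7,164) for x,y in((161,388),(226,388),(158,530),(219,530))]
for p in P: print(p.round(1))
print(np.mean(P,0))
print('stand -y',atz(w,320+17/3.7,150+357/3.7,44),atz(w,320+256/3.7,150+357/3.7,44))
s=load('side0')
S=lambda x,y:(265+(x-400)/8,175+y/8)
print('side tab corners',[ (S(*a),proj(s,b).round(1)) for a,b in(((585,80),(434,118,164)),((640,125),(434,84,164)),((558,98),(420,118,164)),((618,140),(420,84,164)))])
plan([(427,100.5,240,90.5)])
E
```

```text
[420.7 118.6 164. ]
[434.  118.7 164. ]
[421.6  85.1 164. ]
[434.6  85.2 164. ]
[427.75025888 101.88086951 164.        ]
stand -y [393.24579954  68.32779457  44.        ] [465.68658274  68.74751468  44.        ]
side tab corners [((288.125, 185.0), array([287.7, 183.6])), ((295.0, 190.625), array([295.5, 189. ])), ((284.75, 187.25), array([284.4, 186.1])), ((292.25, 192.5), array([292.2, 191.6]))]
leg [-4.89  3.66  2.15] [ 0.11  0.24 -0.97]
```

Request:
play_rows(
  motion=[
    [[-2.4,1.8,2,0,0,0],[-4.84,3.7,4,0,0,-1],[-4.84,3.7,5,0,0,-1],[-4.84,3.7,5,0,0,-1]],
  ],
)

```text
time: 1.6
tool_pos: [423.6, 109.8, 209.2]
tcp_rot: [-179.8, 0.0, 91.6]
ft_force: [0.3, -0.0, 0.5]
finger_gap: 85.3
grip_force: 0.0
```

```bash
python3 - <<'E'
from h import *
s=sensors.sense();print(s['tool_pos'],s['tcp_rot'])
plan([(427.3,101,133,90.7)])
E
```

```text
[423.58951141 109.82347303 209.22320311] [-1.79760688e+02  5.91467308e-03  9.16016226e+01]
leg [-0.89  0.38  7.62] [-0.24  0.01  0.9 ]
```

Request:
play_rows(
  motion=[
    [[0,0,0,0,0,0],[0,0,0,0,0,0]],
  ],
)

```text
time: 1.8
tool_pos: [424.9, 111.1, 212.3]
tcp_rot: [179.9, -0.0, 91.8]
ft_force: [-0.0, 0.0, 0.6]
finger_gap: 85.5
grip_force: 0.0
```

```bash
python3 - <<'E'
from h import *
s=sensors.sense();print(s['tool_pos'],s['tcp_rot'],s['qd'].round(1))
plan([(427.3,101,133,90.7)])
E
```

```text
[424.9388983  111.11420129 212.33987933] [ 1.79918034e+02 -2.11721965e-02  9.17703840e+01] [-0.  -0.2 -0.2 -0.1 -0.2 -0.2]
leg [-1.02  0.19  7.93] [ 0.08 -0.02  1.07]
```

Request:
play_rows(
  motion=[
    [[-1.02,0.22,2,0,0,1.1],[-1.02,0.22,4,0,0,1.1],[-1.02,0.22,6,0,0,1.1],[-1.02,0.22,7.9,0,0,1.1],[-1.02,0.22,7.9,0,0,1.1]],
  ],
)

```text
time: 2.3
tool_pos: [425.7, 100.6, 130.6]
tcp_rot: [-179.8, 0.0, 90.7]
ft_force: [-1.3, 0.4, 0.2]
finger_gap: 85.6
grip_force: 0.0
```

Request:
play_rows(
  motion=[
    [[0,0,0,0,0,0],[0,0,0,0,0,0],[0,0,0,0,0,0],[0,0,0,0,0,0],[0,0,0,0,0,0]],
  ],
  jaw=0,
  squeeze=40,
)

```text
time: 2.8
tool_pos: [428.0, 100.1, 133.0]
tcp_rot: [179.9, -0.0, 90.6]
ft_force: [7.8, 1.3, 0.4]
finger_gap: 13.9
grip_force: 38.5
```

Request:
play_rows(
  motion=[
    [[0,0,0,0,0,0],[0,0,0,0,0,0]],
  ],
)

```text
time: 3.0
tool_pos: [428.9, 100.0, 133.1]
tcp_rot: [179.8, -0.0, 90.6]
ft_force: [4.6, 0.4, -2.0]
finger_gap: 13.5
grip_force: 38.8
```

Request:
play_rows(
  motion=[
    [[0,0,-1,0,0,0],[0,0,-2.5,0,0,0],[0,0,-4,0,0,0],[0,0,-5.5,0,0,0],[0,0,-7.3,0,0,0]],
  ],
)

```text
time: 3.5
tool_pos: [426.6, 99.9, 205.4]
tcp_rot: [-179.9, 0.0, 90.6]
ft_force: [0.1, -0.0, -2.6]
finger_gap: 13.2
grip_force: 39.4
```

Request:
play_rows(
  motion=[
    [[0,0,0,0,0,0],[0,0,0,0,0,0]],
  ],
)

```text
time: 3.7
tool_pos: [427.3, 100.0, 205.1]
tcp_rot: [180.0, -0.0, 90.6]
ft_force: [-1.0, -0.3, -2.0]
finger_gap: 13.4
grip_force: 39.4
```

```bash
python3 - <<'E'
from h import *
s=sensors.sense();print(s['tool_pos'],s['tcp_rot'],s['finger_gap'],s['ft_force'])
plan([(555,140,206,88.7)])
E
```

```text
[427.33989658 100.02110212 205.08713565] [ 1.79993980e+02 -1.37985066e-03  9.05876614e+01] 13.431406586878005 [-0.95493834 -0.34588507 -2.02602567]
leg [ 3.87 12.81 -0.09] [ 0.01 -0.    1.89]
```

Lifted (wrist carries ~2 N). Move to the near side of the bar.

Request:
play_rows(
  motion=[
    [[0.8,2.6,0,0,0,0.4],[1.6,5.2,0,0,0,0.8],[2.4,7.8,0,0,0,1.2],[3.2,10.4,0,0,0,1.6],[3.9,12.8,-0.1,0,0,1.9]],
  ],
)

```text
time: 4.2
tool_pos: [555.0, 140.6, 204.0]
tcp_rot: [-179.8, 0.0, 88.7]
ft_force: [0.6, 0.3, -1.6]
finger_gap: 13.4
grip_force: 39.7
```

Request:
play_rows(
  motion=[
    [[0,0,0,0,0,0],[0,0,0,0,0,0],[0,0,0,0,0,0]],
  ],
)

```text
time: 4.5
tool_pos: [553.8, 140.1, 205.2]
tcp_rot: [-179.9, 0.0, 88.7]
ft_force: [0.4, 0.6, -1.7]
finger_gap: 13.5
grip_force: 40.2
```

```bash
python3 - <<'E'
from h import *
s=sensors.sense();print(s['tool_pos'],s['tcp_rot'],s['finger_gap'],s['ft_force'])
snap('wrist','w2');snap('side','s2')
i=cv2.imread('pics/s2.png')[95:215,240:380];j=cv2.imread('pics/w2.png')
cv2.imwrite('pics/v2.png',np.vstack([cv2.resize(j[:,150:620],None,fx=1.02,fy=1.02)[:, :480]]))
a=cv2.resize(j[50:400,180:600],(480,400));b=cv2.resize(i,(320,274),interpolation=cv2.INTER_CUBIC);b=np.vstack([b,np.zeros((126,320,3),np.uint8)])
cv2.imwrite('pics/v2.png',np.hstack([a,b]))
E
```

```text
[553.80145943 140.09774875 205.21366685] [-1.79881096e+02  2.49903265e-02  8.86948168e+01] 13.46716217003948 [ 0.40804491  0.59804015 -1.6689811 ]
```

View pics/v2.png

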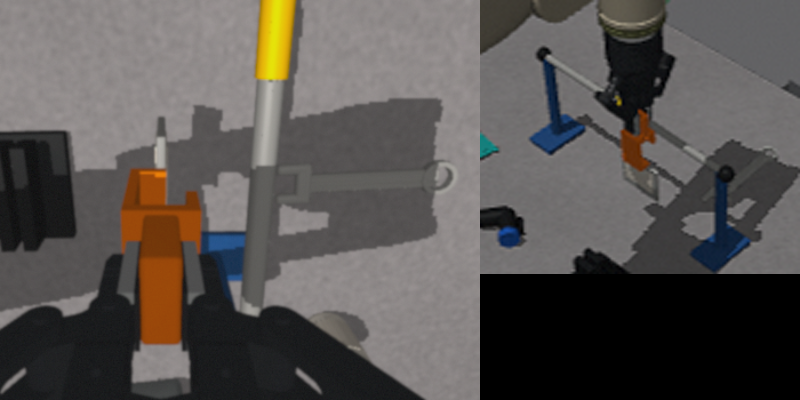

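```bash
python3 - <<'E'
from h import *
w=load('w2');f=lambda x,y,z:atz(w,180+x/1.143,50+y/1.143,z).round(1)
print('bar far',f(257,79,165),f(288,79,165),'low',f(243,300,165),f(268,300,165))
print('hook top',f(122,208,199),f(200,205,199),'lip bottom-ish')
print('tab top',f(142,342,236),f(181,342,236))
print('band end',f(272,79,165))
s=load('s2');print('side hook/tab proj', proj(s,(554,140,194)),proj(s,(602,140,171)))
E
```

```text
bar far [598.3 206.5 165. ] [612.1 206.2 165. ] low [597.1  90.9 165. ] [610.5  90.6 165. ]
hook top [539.  160.3 199. ] [570.4 160.9 199. ] lip bottom-ish
tab top [547.4 125.9 236. ] [560.8 125.6 236. ]
band end [605.  206.4 165. ]
side hook/tab proj [309.35462732 153.05686932] [319.95066365 150.67662003]
```

Request:
play_rows(
  motion=[
    [[0,1.2,0,0,0,0],[0,2.4,0,0,0,0],[0,3.6,0,0,0,0],[0,4.9,0,0,0,0],[0,4.9,0,0,0,0]],
  ],
)

```text
time: 5.1
tool_pos: [604.5, 138.8, 206.5]
tcp_rot: [180.0, 0.0, 88.7]
ft_force: [-0.7, -0.6, -2.0]
finger_gap: 13.3
grip_force: 40.3
```

Request:
play_rows(
  motion=[
    [[0,0,0,0,0,0],[0,0,0.5,0,0,0],[0,0,1,0,0,0],[0,0,1.5,0,0,0],[0,0,1.9,0,0,0]],
  ],
)

```text
time: 5.6
tool_pos: [603.4, 139.2, 186.4]
tcp_rot: [-179.9, 0.0, 88.7]
ft_force: [0.2, -0.1, -1.8]
finger_gap: 13.5
grip_force: 40.3
```

Request:
play_rows(
  motion=[
    [[0,0,0,0,0,0],[0,0,0,0,0,0]],
  ],
)

```text
time: 5.8
tool_pos: [603.8, 139.2, 187.1]
tcp_rot: [-180.0, 0.0, 88.7]
ft_force: [0.1, -0.3, -2.6]
finger_gap: 13.4
grip_force: 40.2
```

Request:
play_rows(
  motion=[
    [[0,0,0.1,0,0,0],[0,0,0.2,0,0,0],[0,0,0.3,0,0,0],[0,0,0.3,0,0,0]],
  ],
)

```text
time: 6.2
tool_pos: [603.9, 139.2, 184.1]
tcp_rot: [-180.0, 0.0, 88.7]
ft_force: [-0.2, -0.7, -2.1]
finger_gap: 13.4
grip_force: 40.2
```

Request:
play_rows(
  motion=[
    [[0,0,0.1,0,0,0],[0,0,0.1,0,0,0]],
  ],
)

```text
time: 6.4
tool_pos: [603.9, 139.2, 183.2]
tcp_rot: [-180.0, 0.0, 88.7]
ft_force: [0.1, -0.5, -0.9]
finger_gap: 13.3
grip_force: 40.2
```

Request:
play_rows(
  motion=[
    [[0,0,0.1,0,0,0],[0,0,0.1,0,0,0]],
  ],
)

```text
time: 6.6
tool_pos: [604.0, 139.2, 182.3]
tcp_rot: [180.0, -0.0, 88.7]
ft_force: [0.0, 0.2, -1.7]
finger_gap: 13.4
grip_force: 40.4
```

```bash
python3 - <<'E'
from h import *
s=sensors.sense();print(s['tool_pos'],s['ft_force'],s['wrist_torque'])
E
```

```text
[603.97902655 139.20964838 182.28236691] [ 0.00983415  0.18144922 -1.65143093] [-0.02870889  0.02277487 -0.00596956]
```

Request:
play_rows(
  motion=[
    [[0,0,0.1,0,0,0],[0,0,0.1,0,0,0]],
  ],
)

```text
time: 6.8
tool_pos: [604.1, 139.2, 182.1]
tcp_rot: [180.0, -0.0, 88.7]
ft_force: [-3.1, -0.8, 4.0]
finger_gap: 13.2
grip_force: 41.1
```

Request:
play_rows(
  motion=[
    [[0,0,0.05,0,0,0],[0,0,0.05,0,0,0]],
  ],
)

```text
time: 7.0
tool_pos: [604.1, 139.2, 182.1]
tcp_rot: [180.0, -0.0, 88.7]
ft_force: [-4.6, -0.9, 6.8]
finger_gap: 13.7
grip_force: 41.7
```

Request:
play_rows(
  motion=[
    [[1,0,0,0,0,0],[2.5,0,0,0,0,0],[4,0,0,0,0,0],[5.5,0,0,0,0,0],[7,0,0,0,0,0]],
  ],
)

```text
time: 7.5
tool_pos: [606.6, 209.2, 182.2]
tcp_rot: [179.8, 0.0, 88.7]
ft_force: [-0.2, -5.0, 6.6]
finger_gap: 13.4
grip_force: 41.3
```

Request:
play_rows(
  motion=[
    [[1,0,0,0,0,0],[1.5,0,0,0,0,0],[1.5,0,0,0,0,0],[1.5,0,0,0,0,0]],
  ],
)

```text
time: 7.9
tool_pos: [606.8, 225.3, 182.2]
tcp_rot: [179.8, -0.1, 88.7]
ft_force: [0.5, 0.6, 4.6]
finger_gap: 13.3
grip_force: 41.3
```

```bash
python3 - <<'E'
from h import *
s=sensors.sense();print(s['tool_pos'],s['tcp_rot'],s['finger_gap'],s['ft_force'])
snap('wrist','w3');snap('top','t3')
j=cv2.imread('pics/w3.png');i=cv2.imread('pics/t3.png')
a=cv2.resize(j[150:400,260:430],(408,600),interpolation=cv2.INTER_CUBIC);b=cv2.resize(i[120:165,195:260],(390,270),interpolation=cv2.INTER_CUBIC)
b=np.vstack([b,np.zeros((330,390,3),np.uint8)])
cv2.imwrite('pics/v3.png',np.hstack([a,b]))
E
```

```text
[606.75061234 225.28161994 182.15751892] [ 1.79848830e+02 -8.50447466e-02  8.87225049e+01] 13.331241196272664 [0.45649549 0.5590003  4.60194497]
```

View pics/v3.png

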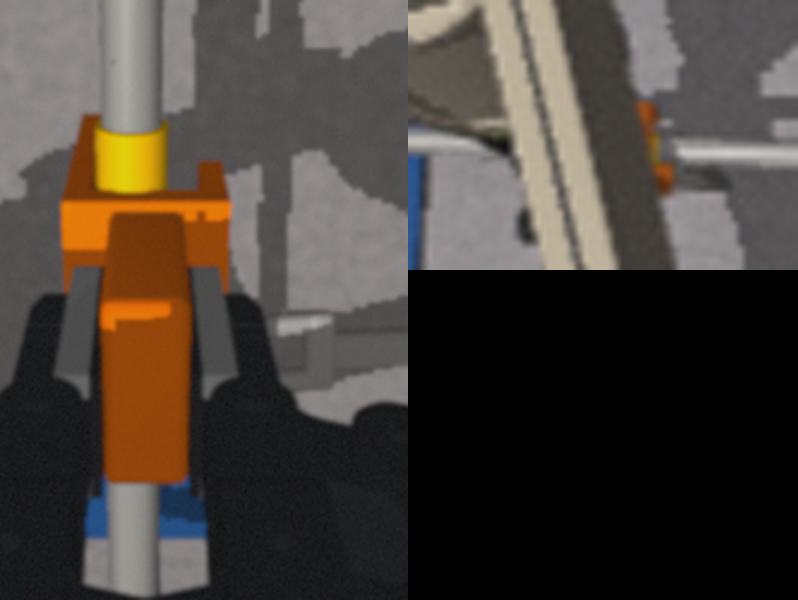

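```bash
python3 - <<'E'
from h import *
w=load('w3');f=lambda x,y,z:atz(w,260+x/2.4,150+y/2.4,z).round(1)
print('band +y end',f(131,131,171),'hook +y edge',f(146,200,177),'tab +y',f(147,300,213),'tab -y',f(146,482,213))
t=load('t3');print('hook -y edge top',atz(t,195+(672-408)/6,120+150/6,177),'band -y',atz(t,195+(660-408)/6,145,169))
for a in((607,231,213),(607,249,177),(607,213,177),(607,214,213),(607,206,171)): print(a,proj(t,a))
E
```

```text
band +y end [605.  256.8 171. ] hook +y edge [607.6 244.9 177. ] tab +y [607.6 243.9 213. ] tab -y [606.7 210.1 213. ]
hook -y edge top [600.6979085  197.15744698 177.        ] band -y [602.2596575  204.12057883 169.        ]
(607, 231, 213) [223.01014784 139.48004296]
(607, 249, 177) [219.47110897 142.36359371]
(607, 213, 177) [233.07774303 142.56968155]
(607, 214, 213) [229.67297303 139.58217444]
(607, 206, 171) [236.18634402 143.08566701]
```

Request:
play_rows(
  motion=[
    [[0.25,0,0,0,0,0],[0.46,0,0,0,0,0],[0.46,0,0,0,0,0],[0.46,0,0,0,0,0]],
  ],
)

```text
time: 8.4
tool_pos: [606.9, 228.6, 182.1]
tcp_rot: [179.9, 0.0, 88.7]
ft_force: [0.2, -3.2, 5.7]
finger_gap: 13.6
grip_force: 41.4
```

Request:
play_rows(
  motion=[
    [[0,0,0,0,0,0],[0,0,0,0,0,0],[0,0,0,0,0,0],[0,0,0,0,0,0],[0,0,0,0,0,0]],
  ],
  jaw=1,
)

```text
time: 8.9
tool_pos: [605.9, 228.8, 180.5]
tcp_rot: [-180.0, 0.0, 88.7]
ft_force: [-0.1, 0.5, 0.6]
finger_gap: 84.1
grip_force: 0.0
```

Request:
play_rows(
  motion=[
    [[0,0,-1,0,0,0],[0,0,-3,0,0,0],[0,0,-5,0,0,0],[0,0,-7.5,0,0,0],[0,0,-10,0,0,0]],
  ],
)

```text
time: 9.4
tool_pos: [605.9, 228.7, 282.5]
tcp_rot: [180.0, -0.0, 88.7]
ft_force: [0.2, 0.4, 0.3]
finger_gap: 85.4
grip_force: 0.0
```

Request:
play_rows(
  motion=[
    [[-3,-2,0,0,0,0],[-7,-4,0,0,0,0],[-11,-5,0,0,0,0],[-15,-6,0,0,0,0],[-19,-7,0,0,0,0]],
  ],
)

```text
time: 9.9
tool_pos: [531.1, 39.2, 281.9]
tcp_rot: [179.9, 0.0, 88.7]
ft_force: [1.0, -0.3, 0.1]
finger_gap: 85.4
grip_force: 0.0
```

Request:
play_rows(
  motion=[
    [[-4,0,0,0,0,0],[-8,0,0,0,0,0],[-12,0,0,0,0,0],[-16,0,0,0,0,0],[-20,0,0,0,0,0]],
  ],
)

```text
time: 10.4
tool_pos: [526.9, -161.2, 282.0]
tcp_rot: [179.9, 0.0, 88.7]
ft_force: [0.7, 0.5, 0.3]
finger_gap: 85.5
grip_force: 0.0
```

```bash
python3 - <<'E'
from h import *
s=sensors.sense();print(s['time'],s['tool_pos'],s['tcp_rot'],s['joint_pos'].round(1),s['finger_gap'])
snap('side','s4');snap('top','t4');snap('wrist','w4')
S=cv2.imread('pics/s4.png');i=cv2.imread('pics/t4.png')
a=cv2.resize(S[100:200,250:350],(400,400),interpolation=cv2.INTER_CUBIC);b=cv2.resize(i[120:170,200:250],(400,400),interpolation=cv2.INTER_CUBIC)
w=cv2.resize(cv2.imread('pics/w4.png'),(320,200))
cv2.imwrite('pics/v4.png',np.vstack([np.hstack([a,b]),np.hstack([w,np.zeros((200,480,3),np.uint8)])]))
E
```

```text
10.4 [ 526.93970812 -161.19551367  282.00737404] [1.79920527e+02 2.76701107e-02 8.86868305e+01] [-22.3  -1.1  88.9   0.   92.1 -21. ] 85.4818530767358
```

View pics/v4.png

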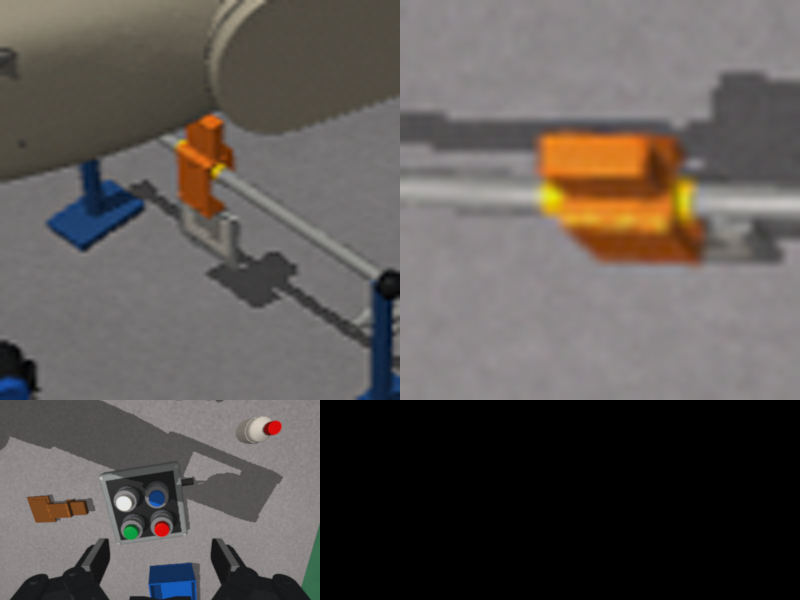

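```bash
python3 - <<'E'
from h import *
w=load('w4');t=load('top0');s=load('side0')
print(w['s']['qd'].round(1), sensors.sense()['tool_pos'])
rough={'blue':[(312,194),(376.5,181),(381,236)],'white':[(248,204),(379.5,203.5),(369,252)],'green':[(262,264),(401.5,201),(389,263)],'red':[(324,258),(400,178),(401,245)]}
hue={'blue':(105,130),'green':(45,85),'red':(0,8)}
for k,ps in rough.items():
    o=[]
    for n,(u,v),rad in zip(('w4','top0','side0'),ps,(22,10,10)):
        i=cv2.imread(f'pics/{n}.png');h=cv2.cvtColor(i,cv2.COLOR_BGR2HSV).astype(int)
        V,U=np.mgrid[:400,:640];m=np.hypot(U-u,V-v)<rad
        if k=='white': m&=(h[...,2]>190)&(h[...,1]<40)
        else: m&=(h[...,0]>=hue[k][0])&(h[...,0]<=hue[k][1])&(h[...,1]>120)&(h[...,2]>60)
        o.append((U[m].mean(),V[m].mean(),m.sum()))
    print(k,[tuple(np.round(x,1)) for x in o],'z95 w/t/s',*(atz(d,*x[:2],95)[:2].round(1) for d,x in zip((w,t,s),o)),'tri',tri(*((d,*x[:2]) for d,x in zip((w,t,s),o))).round(1))
plan([(515,-186,150,88.7)])
E
```

```text
[ 3.9 -0.9  1.1  2.3  0.8  4. ] [ 526.79671667 -161.77003711  281.51356331]
blue [(np.float64(313.0), np.float64(196.5), np.float64(813.0)), (np.float64(376.8), np.float64(180.5), np.float64(91.0)), (np.float64(380.7), np.float64(235.2), np.float64(92.0))] z95 w/t/s [ 519.1 -183.8] [ 519.8 -184.7] [ 513.5 -187.5] tri [ 519.2 -185.4   88.3]
white [(np.float64(247.2), np.float64(206.6), np.float64(683.0)), (np.float64(379.7), np.float64(203.4), np.float64(84.0)), (np.float64(368.9), np.float64(250.1), np.float64(56.0))] z95 w/t/s [ 453.9 -192.4] [ 453.8 -193.2] [ 448.4 -196. ] tri [ 452.9 -194.    89.2]
green [(np.float64(261.7), np.float64(263.9), np.float64(717.0)), (np.float64(402.2), np.float64(200.6), np.float64(86.0)), (np.float64(388.6), np.float64(261.2), np.float64(96.0))] z95 w/t/s [ 462.9 -256. ] [ 462.6 -258.3] [ 456.  -261.9] tri [ 461.7 -259.7   87.4]
red [(np.float64(323.3), np.float64(257.7), np.float64(767.0)), (np.float64(399.5), np.float64(177.9), np.float64(99.0)), (np.float64(400.3), np.float64(244.8), np.float64(96.0))] z95 w/t/s [ 527.5 -250.6] [ 528.2 -250.8] [ 523.9 -251.8] tri [ 527.4 -251.3   92. ]
leg [-2.45 -1.12 13.15] [ 0.03  0.03 -0.23]
```

Request:
play_rows(
  motion=[
    [[-1.2,-0.4,4,0,0,0],[-2.3,-0.7,8,0,0,0],[-2.3,-0.7,12,0,0,0],[-2.3,-0.7,15.7,0,0,0],[-2.3,-0.7,15.7,0,0,0]],
  ],
  jaw=0,
)

```text
time: 11.05
tool_pos: [515.9, -179.5, 118.2]
tcp_rot: [-179.5, -0.3, 88.7]
ft_force: [-1.0, -0.3, -0.7]
finger_gap: 12.4
grip_force: 0.0
```

Request:
play_rows(
  motion=[
    [[0,0,0,0,0,0],[0,0,0,0,0,0],[0,0,0,0,0,0],[0,0,0,0,0,0],[0,0,0,0,0,0]],
  ],
)

```text
time: 11.55
tool_pos: [520.2, -182.6, 125.0]
tcp_rot: [179.9, 0.0, 88.7]
ft_force: [-0.3, -1.2, -0.9]
finger_gap: 0.5
grip_force: 0.0
```

```bash
python3 - <<'E'
from h import *
s=sensors.sense();print(s['tool_pos'],s['tcp_rot'],s['ft_force'],s['finger_gap'])
plan([(519.3,-184.5,106,88.7)])
E
```

```text
[ 520.22300161 -182.5990724   125.00977591] [1.79900068e+02 4.31811156e-02 8.86916555e+01] [-0.27021689 -1.21705023 -0.91804354] 0.5386461375313789
leg [-0.19 -0.09  1.9 ] [ 0.1   0.04 -0.01]
```

Request:
play_rows(
  motion=[
    [[-0.2,-0.1,1,0,0,0],[-0.2,-0.1,2.1,0,0,0],[-0.2,-0.1,2.1,0,0,0],[-0.2,-0.1,2.1,0,0,0]],
  ],
)

```text
time: 11.95
tool_pos: [517.7, -184.0, 101.7]
tcp_rot: [-179.9, -0.1, 88.7]
ft_force: [-0.3, -0.1, 0.7]
finger_gap: 0.1
grip_force: 0.0
```

Request:
play_rows(
  motion=[
    [[0,0,0.3,0,0,0],[0,0,0.3,0,0,0],[0,0,0.3,0,0,0]],
  ],
)

```text
time: 12.25
tool_pos: [518.6, -184.3, 99.9]
tcp_rot: [180.0, 0.0, 88.7]
ft_force: [0.6, 0.0, -1.5]
finger_gap: 0.1
grip_force: 0.0
```

Request:
play_rows(
  motion=[
    [[0,0,0.3,0,0,0],[0,0,0.3,0,0,0],[0,0,0.3,0,0,0]],
  ],
)

```text
time: 12.55
tool_pos: [518.7, -184.4, 97.0]
tcp_rot: [180.0, 0.0, 88.7]
ft_force: [-0.1, 0.4, 1.1]
finger_gap: 0.1
grip_force: 0.7
```

Request:
play_rows(
  motion=[
    [[0,0,0.3,0,0,0],[0,0,0.3,0,0,0],[0,0,0.3,0,0,0]],
  ],
)

```text
time: 12.85
tool_pos: [518.7, -184.4, 94.0]
tcp_rot: [180.0, 0.0, 88.7]
ft_force: [0.3, -0.1, 2.9]
finger_gap: -0.2
grip_force: 1.5
```

Request:
play_rows(
  motion=[
    [[0,0,0.15,0,0,0],[0,0,0.3,0,0,0],[0,0,0.3,0,0,0]],
  ],
)

```text
time: 13.15
tool_pos: [518.8, -184.4, 90.9]
tcp_rot: [180.0, 0.0, 88.7]
ft_force: [0.0, 0.8, 4.5]
finger_gap: -0.0
grip_force: 2.3
```

Request:
play_rows(
  motion=[
    [[0,0,0.1,0,0,0],[0,0,0.2,0,0,0],[0,0,0.2,0,0,0],[0,0,0.2,0,0,0]],
  ],
)

```text
time: 13.55
tool_pos: [518.8, -184.4, 89.2]
tcp_rot: [180.0, 0.0, 88.7]
ft_force: [0.4, -0.5, 5.5]
finger_gap: 0.0
grip_force: 2.8
```

Request:
play_rows(
  motion=[
    [[0,0,0.1,0,0,0],[0,0,0.1,0,0,0],[0,0,0.1,0,0,0]],
  ],
)

```text
time: 13.85
tool_pos: [518.8, -184.4, 88.2]
tcp_rot: [180.0, 0.0, 88.7]
ft_force: [-0.5, 0.9, 5.3]
finger_gap: -0.3
grip_force: 3.1
```

Request:
play_rows(
  motion=[
    [[0,0,-1.5,0,0,0],[0,0,-3,0,0,0],[0,0,-3.7,0,0,0],[0,0,-3.7,0,0,0],[0,0,-3.7,0,0,0]],
  ],
)

```text
time: 14.35
tool_pos: [518.4, -184.3, 124.8]
tcp_rot: [180.0, 0.0, 88.7]
ft_force: [-0.0, 0.8, -0.5]
finger_gap: 0.0
grip_force: 0.0
```

Request:
play_rows(
  motion=[
    [[-0.4,-2.4,0,0,0,0],[-0.8,-4.8,0,0,0,0],[-1.0,-6.5,0,0,0,0],[-1.0,-6.5,0,0,0,0],[-1.0,-6.5,0,0,0,0]],
  ],
)

```text
time: 14.85
tool_pos: [453.3, -192.7, 124.4]
tcp_rot: [-180.0, -0.0, 88.7]
ft_force: [0.4, 0.9, 0.1]
finger_gap: 0.3
grip_force: 0.0
```

Request:
play_rows(
  motion=[
    [[0,0,1,0,0,0],[0,0,2,0,0,0],[0,0,2,0,0,0],[0,0,2,0,0,0]],
  ],
)

```text
time: 15.25
tool_pos: [453.0, -192.4, 103.8]
tcp_rot: [-179.9, -0.1, 88.7]
ft_force: [0.6, -0.5, -0.5]
finger_gap: -0.1
grip_force: 0.0
```

Request:
play_rows(
  motion=[
    [[0,0,0.3,0,0,0],[0,0,0.3,0,0,0],[0,0,0.3,0,0,0]],
  ],
)

```text
time: 15.55
tool_pos: [453.4, -192.9, 101.9]
tcp_rot: [180.0, 0.0, 88.7]
ft_force: [0.3, -0.3, 0.2]
finger_gap: 0.0
grip_force: 0.0
```

Request:
play_rows(
  motion=[
    [[0,0,0.3,0,0,0],[0,0,0.3,0,0,0],[0,0,0.3,0,0,0]],
  ],
)

```text
time: 15.85
tool_pos: [453.2, -192.8, 98.7]
tcp_rot: [-180.0, -0.0, 88.7]
ft_force: [0.7, 0.8, 0.7]
finger_gap: -0.1
grip_force: 0.0
```

Request:
play_rows(
  motion=[
    [[0,0,0.3,0,0,0],[0,0,0.3,0,0,0],[0,0,0.3,0,0,0]],
  ],
)

```text
time: 16.15
tool_pos: [453.2, -192.8, 95.6]
tcp_rot: [-180.0, -0.0, 88.7]
ft_force: [-0.3, 0.2, 0.5]
finger_gap: 0.1
grip_force: 0.0
```

Request:
play_rows(
  motion=[
    [[0,0,0.3,0,0,0],[0,0,0.3,0,0,0],[0,0,0.3,0,0,0]],
  ],
)

```text
time: 16.45
tool_pos: [453.2, -192.8, 92.6]
tcp_rot: [-180.0, -0.0, 88.7]
ft_force: [0.3, 0.2, 0.1]
finger_gap: 0.0
grip_force: 0.0
```

Request:
play_rows(
  motion=[
    [[0,0,0.3,0,0,0],[0,0,0.3,0,0,0],[0,0,0.3,0,0,0]],
  ],
)

```text
time: 16.75
tool_pos: [453.5, -192.9, 90.0]
tcp_rot: [180.0, 0.0, 88.7]
ft_force: [0.3, 0.4, 2.1]
finger_gap: -0.1
grip_force: 1.3
```

Request:
play_rows(
  motion=[
    [[0,0,0.2,0,0,0],[0,0,0.4,0,0,0],[0,0,0.4,0,0,0]],
  ],
)

```text
time: 17.05
tool_pos: [453.5, -192.9, 85.8]
tcp_rot: [180.0, 0.0, 88.7]
ft_force: [1.0, 0.7, 4.8]
finger_gap: -0.0
grip_force: 2.4
```

Request:
play_rows(
  motion=[
    [[0,0,0.1,0,0,0],[0,0,0.2,0,0,0],[0,0,0.2,0,0,0],[0,0,0.2,0,0,0]],
  ],
)

```text
time: 17.45
tool_pos: [453.5, -193.0, 84.2]
tcp_rot: [180.0, 0.0, 88.7]
ft_force: [-0.6, 0.1, 5.5]
finger_gap: -0.4
grip_force: 2.9
```

Request:
play_rows(
  motion=[
    [[0,0,0.08,0,0,0],[0,0,0.08,0,0,0],[0,0,0.08,0,0,0]],
  ],
)

```text
time: 17.75
tool_pos: [453.6, -193.0, 83.4]
tcp_rot: [180.0, 0.0, 88.7]
ft_force: [-1.0, 0.5, 6.6]
finger_gap: -0.1
grip_force: 3.1
```

Request:
play_rows(
  motion=[
    [[0,0,-1.5,0,0,0],[0,0,-3,0,0,0],[0,0,-4.1,0,0,0],[0,0,-4.1,0,0,0],[0,0,-4.1,0,0,0]],
  ],
)

```text
time: 18.25
tool_pos: [453.2, -192.8, 123.6]
tcp_rot: [-180.0, -0.0, 88.7]
ft_force: [0.3, -0.4, 0.6]
finger_gap: -0.0
grip_force: 0.0
```

Request:
play_rows(
  motion=[
    [[-2.2,0.4,0,0,0,0],[-4.4,0.8,0,0,0,0],[-6.4,1.0,0,0,0,0],[-6.4,1.0,0,0,0,0],[-6.4,1.0,0,0,0,0]],
  ],
)

```text
time: 18.75
tool_pos: [461.1, -256.6, 122.8]
tcp_rot: [-179.9, -0.1, 88.6]
ft_force: [-0.4, 0.5, 0.7]
finger_gap: -0.2
grip_force: 0.0
```

Request:
play_rows(
  motion=[
    [[0,0,1,0,0,0],[0,0,2,0,0,0],[0,0,2,0,0,0],[0,0,2,0,0,0]],
  ],
)

```text
time: 19.15
tool_pos: [461.3, -256.3, 103.1]
tcp_rot: [-179.9, -0.1, 88.7]
ft_force: [0.3, 0.5, 1.2]
finger_gap: -0.2
grip_force: 0.0
```

Request:
play_rows(
  motion=[
    [[0,0,0.3,0,0,0],[0,0,0.3,0,0,0],[0,0,0.3,0,0,0]],
  ],
)

```text
time: 19.45
tool_pos: [462.0, -257.1, 101.2]
tcp_rot: [180.0, 0.0, 88.7]
ft_force: [-0.9, -0.5, -0.2]
finger_gap: -0.0
grip_force: 0.0
```

Request:
play_rows(
  motion=[
    [[0,0,0.3,0,0,0],[0,0,0.3,0,0,0],[0,0,0.3,0,0,0]],
  ],
)

```text
time: 19.75
tool_pos: [461.8, -257.0, 97.9]
tcp_rot: [-180.0, -0.0, 88.7]
ft_force: [0.7, 0.5, -0.1]
finger_gap: 0.2
grip_force: 0.0
```

Request:
play_rows(
  motion=[
    [[0,0,0.3,0,0,0],[0,0,0.3,0,0,0],[0,0,0.3,0,0,0]],
  ],
)

```text
time: 20.05
tool_pos: [461.8, -257.0, 94.9]
tcp_rot: [-180.0, -0.0, 88.7]
ft_force: [-0.0, 0.5, -0.8]
finger_gap: -0.0
grip_force: 0.0
```

Request:
play_rows(
  motion=[
    [[0,0,0.3,0,0,0],[0,0,0.3,0,0,0],[0,0,0.3,0,0,0]],
  ],
)

```text
time: 20.35
tool_pos: [462.0, -257.1, 92.2]
tcp_rot: [180.0, 0.0, 88.7]
ft_force: [0.5, -0.8, 3.0]
finger_gap: -0.2
grip_force: 1.3
```

Request:
play_rows(
  motion=[
    [[0,0,0.3,0,0,0],[0,0,0.3,0,0,0],[0,0,0.3,0,0,0]],
  ],
)

```text
time: 20.65
tool_pos: [462.1, -257.2, 89.2]
tcp_rot: [180.0, 0.0, 88.7]
ft_force: [-0.3, 0.8, 4.7]
finger_gap: 0.2
grip_force: 2.1
```

Request:
play_rows(
  motion=[
    [[0,0,0.15,0,0,0],[0,0,0.25,0,0,0],[0,0,0.35,0,0,0],[0,0,0.35,0,0,0],[0,0,0.35,0,0,0]],
  ],
)

```text
time: 21.15
tool_pos: [462.1, -257.2, 85.8]
tcp_rot: [180.0, 0.0, 88.7]
ft_force: [-0.9, 0.6, 5.8]
finger_gap: 0.3
grip_force: 3.1
```

Request:
play_rows(
  motion=[
    [[0,0,-2,0,0,0],[0,0,-4,0,0,0],[0,0,-7,0,0,0],[0,0,-10,0,0,0],[0,0,-14,0,0,0]],
  ],
)

```text
time: 21.65
tool_pos: [460.4, -256.1, 224.1]
tcp_rot: [-179.8, -0.1, 88.7]
ft_force: [1.0, -1.2, 0.4]
finger_gap: 0.2
grip_force: 0.0
```

Request:
play_rows(
  motion=[
    [[0,0,0,0,0,0],[0,0,0,0,0,0],[0,0,0,0,0,0],[0,0,0,0,0,0],[0,0,0,0,0,0]],
  ],
)

```text
time: 22.15
tool_pos: [461.2, -256.6, 224.0]
tcp_rot: [-179.9, -0.1, 88.7]
ft_force: [0.1, -0.3, -0.0]
finger_gap: 0.3
grip_force: 0.0
```

```bash
python3 - <<'E'
from h import *
snap('side','s5');snap('top','t5')
S=cv2.imread('pics/s5.png');i=cv2.imread('pics/t5.png')
a=cv2.resize(S[90:190,250:350],(400,400),interpolation=cv2.INTER_CUBIC);b=cv2.resize(i[120:170,200:250],(400,400),interpolation=cv2.INTER_CUBIC)
cv2.imwrite('pics/v5.png',np.hstack([a,b]))
E
```

```text
(no output)
```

View pics/v5.png

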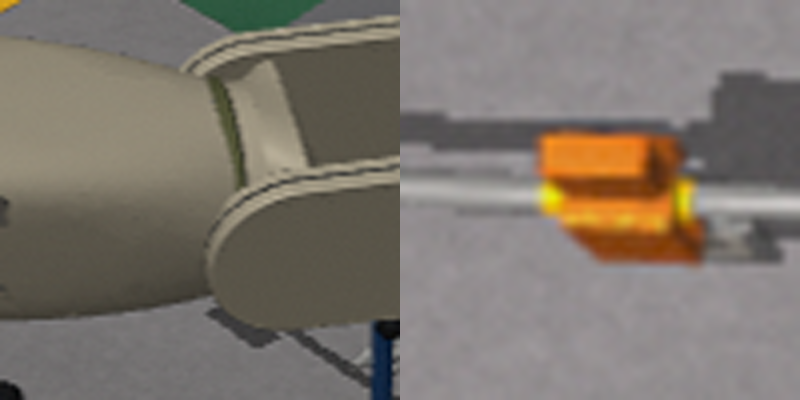

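The top view shows the carrier hanging with yellow visible on both sides of the hook (about 551 and 684 px), centred to within 2 mm. All three keys were pressed about 8 mm and came free again.

```bash
python3 -c "
from bench import job
print(job.hand_in())"
```

```text
the job is handed in; nothing more can be done
None
```

The job is handed in, at about 22 s of the 67 s allowed. The carrier hangs on the rail with its hook within about 2 mm of the band's middle. Blue, white and green were then pressed in that order, about 8 mm each at under 7 N, and I did not go near the red key or the bystanders.

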